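Close the empty drying tray, draw out the mushroom tray

ROBOT

A 7-joint arm with a two-finger parallel gripper is mounted at the origin on the work surface. World frame = base frame: x ahead of the robot, y to its left, z up, the work surface at z = 0. Lengths are in m, angles in rad, forces in N, time in s.
With the tool pointing down it reaches from about 0.4 to 0.85 m from the base axis. Payload 10.4 kg.
Tool frame: the origin (TCP) lies midway between the tips of the shut fingers; the grasp point (between the pads) lies 19 mm behind it; z points along the fingers, y is the line along which they close (so a half turn about z gives the same grasp; the last joint's range is limited). The gripper opens to 87 mm and grips with 3 to 60 N. Pads are 19 mm wide; open, the fingers measure 117 mm over their backs; the gripper's body (75 mm by 190 mm) begins 51 mm behind the grasp point.
Start: joints at [1.202, 0.332, -0.065, 1.46, 0.022, 1.35, -0.088], TCP at [0.212, -0.588, 0.223] pointing down, gripper open.
Joint ranges: [-2.6, 2.6], [-0.5, 2.12], [-1.47, 1.34], [0.16, 2.42], [-1.27, 4.41], [0.06, 2.06], [-2.6, 2.6]. Speed limits (rad/s): [2.22, 2.22, 2.79, 2.79, 3.14, 3.14, 3.14].

INTERFACE

Orientations are given as a unit quaternion [x, y, z, w].
In Python, from bench import r gives the robot as it stands.
- The arm moves only by the tool move_arm, never from a script. Its argument "targets" is a list of rows, each a list of 3 entries, a list of its own where there are three numbers: the shift along the tool's x, y, z in cm, then the turn, a rotation vector about the tool's x, y, z in rad, then the opening in per cent of the stroke, from 0 (shut) to 100 (fully open). In form: [[[x, y, z], [wx, wy, wz], gripper], ...]. A call has 1 to 20 rows; each row shifts and turns the commanded pose from where the row before left it, along the tool's axes as they then stand; what a row does not reach is not made up. A row lasts 1/8 s, in which the tool goes at most 62.5 mm and 10.7 degrees, less where a joint would pass 70% of its speed; a pose out of reach is approached as far as the arm can. A call with a gripper value outside its range is refused whole. The fingers move at their own pace and stop on an object; "grip_force" is the grip in N (left out, the last holds). Time passes only in rows, so rows that do not move let the fingers close. It gives the time, the measured TCP pose, the force, the opening and the grip force at its end, in the units of the state.
- r.read_state(): the state, without advancing time (a new reading comes with each control period).
- r.camera(name): name is "scene" or "top" or "wrist"; returns a dict with "image" (400x640x3 uint8, blue, green, red), "vertical_fov" (degrees; the focal length in pixels is half the picture's height over the tangent of half this angle, whatever the lens; pixels are square), "cx", "cy" (the principal point, pixels), "cam_to_world" (4x4, takes a point from camera to world coordinates). Camera axes: x right, y down, z forward; pixel columns grow to the right and rows downward; lengths in m; the calibration is good to about 2 mm. A picture is of the moment at which its call begins. There is no depth.
- r.close_job(): hands the job in; it is judged then, once.
The state is a dict: "time": time; "joint_positions": joint angles; "joint_vel": joint speeds; "joint_torque": joint torques, N m; "ee_pos": TCP position; "eef_rot": TCP orientation; "ft_force": force on the tool from outside, world axes, zero at the start; "torque": the same for the moment, N m; "width": finger opening in m; "grip_force": force on a finger pad.
Only numpy, scipy, OpenCV 4.12 (cv2) and the standard library are available. Lean on these libraries where they do the work, as an engineer would, in place of code of your own. Each camera call takes 0.05 s, during which the arm holds its last target. There are 200 camera calls.

TASK

The low drying rack has three trays side by side, and one empty tray has been left standing partly out. Using only the fingertips, first push that empty tray fully home; then hook a fingertip behind the front lip of the tray that holds the mushrooms and draw it out along its rails all the way to its stop. Do not touch or spill the mushrooms, keep the third tray shut, leave everything else standing where it is, pick nothing up, and finish clear of everything.

Things in the scene. Friction and masses are not known exactly. Their poses are not given: they have to be found in the camera images.
- rack: Grey drying rack fixed to the worktop, 260 mm deep, 416 mm wide. Origin: middle of its front edge at worktop height; x to its back, y to its left, z up. Three bays at y = -134, 0, +134 mm (which tray is where varies), walls and open wire top up to 68 mm, fan box 84 mm high at the back. Of a shut tray, 61 mm of floor lie open from above between lip and rack front.
- tray_full (a joint): How far the mushroom tray is drawn out, m: 0 = shut (home), 0.110 = at its stop. Starts shut. About 2 N slide it and it stays where left. Each tray: steel, 118 mm wide, 215 mm long, floor 10 mm and side rims 20 mm above the worktop.
- tray_empty (a joint): How far the empty tray that was left open is drawn out, m: 0 = shut (home), 0.110 = at its stop. It starts 0.05 to 0.09 out. About 2 N slide it, and it stays where it is left.
- tray_spare (a joint): How far the third tray, empty too and shut, is drawn out, m; same travel and friction. It must stay shut.
- lip_full: The tray with the mushrooms. Its upright front lip: a steel strip 118 mm wide (y), 6 mm thick (x), top edge 42 mm above the worktop, 32 mm above the tray floor. Origin: middle of the top edge. x points back into the rack (the tray is drawn out along -x), y along the lip to the left, z up; it moves with the tray.
- lip_empty: The empty tray left open. Its upright front lip: a steel strip 118 mm wide (y), 6 mm thick (x), top edge 42 mm above the worktop, 32 mm above the tray floor. Origin: middle of the top edge. x points back into the rack (the tray is drawn out along -x), y along the lip to the left, z up; it moves with the tray.
- lip_spare: The third tray, to be left shut. Its upright front lip: a steel strip 118 mm wide (y), 6 mm thick (x), top edge 42 mm above the worktop, 32 mm above the tray floor. Origin: middle of the top edge. x points back into the rack (the tray is drawn out along -x), y along the lip to the left, z up; it moves with the tray.
- clump_a: Clump of brown oyster mushrooms, about 48 mm across and 36 mm high, loose on the floor of the mushroom tray, centred about 94 mm behind its lip. Origin: centre of its underside, z up.
- clump_b: Second such clump on the same tray, about 149 mm behind its lip. Origin: centre of its underside, z up.
- peg_a: Red clothes peg, 72 x 13 x 10 mm, lying on the worktop in front of the third tray. Origin: centre of its underside. Bystander.
- ramekin: Small white ceramic dish, 56 mm wide, 34 mm high, on the worktop just in front of the third tray. Origin: centre of its underside. Bystander.
- peg_b: Red clothes peg, 72 x 13 x 10 mm, lying to the left of the rack. Origin: centre of its underside. Bystander.
- bowl: White ceramic bowl, 150 mm wide, 70 mm high, left of the rack. Origin: centre of its underside. Bystander.
- mug: Blue mug, 80 mm wide, 90 mm high, right of the rack. Origin: centre of its underside. Bystander.
- jar: Glass jar with a steel cap, 70 mm wide, 90 mm high, right of the rack. Origin: centre of its underside. Bystander.

How it is judged:
By the outcome, as a careful person would: the job done as asked, in the order asked, and still so for the second after the job is handed in, with the robot touching nothing.
It also fails if it takes over 46 s, if anything falls off the work surface, if the arm or the gripper's body presses on something with over 40 N, if the wrist force passes 120 N, or if a joint passes its speed limit or range.

## Working session

There is one attempt and no reset: what is moved stays moved. The work goes in short steps, Python scripts to look and compute and a tool call to move; the robot and the scene stay as the last step left them, time stands still between calls to the robot, and variables do not carry over. Pictures are saved under pics/ and viewed, at most 10 in all, crops included, and the job is handed in when it is done.

Besides the shell and the picture viewer there is one more tool, called after ">>>" as a command line: name --argument value ..., lists and objects as JSON in quotes. move_arm: Moves the arm, as the interface text tells. Its arguments: {"type":"object","properties":{"targets":{"type":"array"},"grip_force":{"type":"number"}},"required":["targets"]}

```bash
mkdir -p pics; ls; cat > h.py <<'E'
from bench import r
import numpy as np, cv2
from scipy.spatial.transform import Rotation as R
def snap(n,f):
    c=r.camera(n); cv2.imwrite(f,c["image"]); np.savez('cal_'+n,M=c["cam_to_world"],f=200/np.tan(np.radians(c["vertical_fov"])/2),c=[c["cx"],c["cy"]]); return c
def ray(n,uv,z):
    k=np.load('cal_'+n+'.npz'); M=k['M']; d=M[:3,:3]@np.array([(uv[0]-k['c'][0])/k['f'],(uv[1]-k['c'][1])/k['f'],1]); o=M[:3,3]
    return o+d*(z-o[2])/d[2]
E
python3 - <<'E'
from h import *
for n in("top","scene"): snap(n,f"pics/{n}1.png")
s=r.read_state(); print(s); print(R.from_quat(s["eef_rot"]).as_matrix().round(3))
E
```

```text
pics
{'time': 0.1, 'joint_positions': array([ 1.20240833,  0.33277702, -0.06471119,  1.46083351,  0.02162645,
        1.34989738, -0.08849625]), 'joint_vel': array([ 0.00030824, -0.00136297, -0.00115164, -0.00216641,  0.00305615,
       -0.00156725, -0.00042158]), 'joint_torque': array([ 2.38335619e-03, -6.24542928e+01,  2.52175267e-02, -3.90713882e+01,
       -6.13908959e-02,  3.65878455e-02,  6.55817485e-05]), 'ee_pos': array([ 0.21171827, -0.58769291,  0.22186468]), 'eef_rot': array([ 9.85087502e-01,  1.72053023e-01, -1.42534995e-04, -5.92534568e-04]), 'ft_force': array([-0.52028044,  0.28485399,  0.25675404]), 'torque': array([-0.0306915 , -0.05248442, -0.04803421]), 'grip_force': 0.0, 'width': 0.0872575646112472}
[[ 0.941  0.339 -0.   ]
 [ 0.339 -0.941  0.001]
 [-0.    -0.001 -1.   ]]
```

View pics/top1.png

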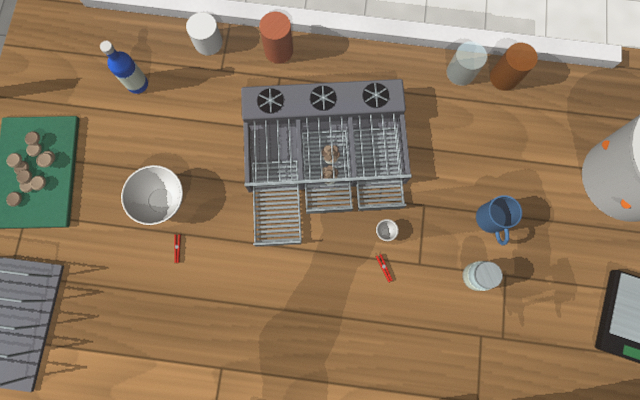

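View pics/scene1.png

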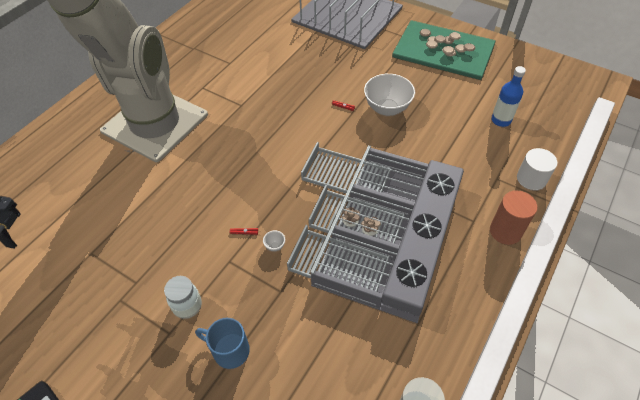

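The left tray is the open one (front lip about 256–301, 243), the middle one holds the mushrooms (lip about 306–352, 210), and the right one is the spare. The ramekin is at (387,230). I'll take an enlarged crop next.

```bash
python3 - <<'E'
import cv2
i=cv2.imread('pics/top1.png')[160:280,235:415]
cv2.imwrite('pics/crop1.png',cv2.resize(i,None,fx=4.4,fy=4.4,interpolation=cv2.INTER_CUBIC))
E
```

```text
(no output)
```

View pics/crop1.png

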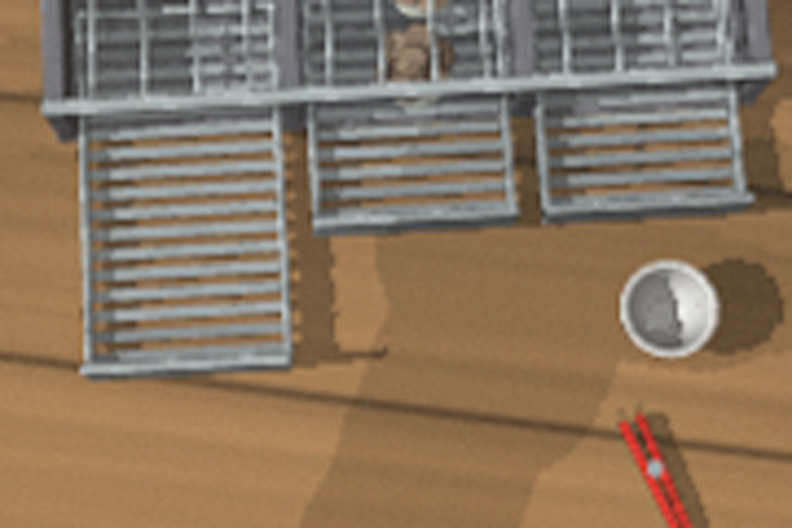

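In the crop, the lip top edges run as follows: empty (83,369)–(290,358), full (315,222)–(517,210), spare (543,213)–(752,197). The rack's top front bar runs (42,107)–(776,69), and the ramekin is at (670,309).

```bash
python3 - <<'E'
from h import *
def w(u,v,z): return ray('top',(235+u/4.4-.5+.5/4.4,160+v/4.4-.5+.5/4.4),z)
P={}
for n,a,b,z in(('empty',(83,369),(290,358),.042),('full',(315,222),(517,210),.042),('spare',(543,213),(752,197),.042),('bar',(42,107),(776,69),.068)):
    A,B=w(*a,z),w(*b,z); d=A-B; print(n,A.round(4),B.round(4),'mid',((A+B)/2).round(4),'len',np.linalg.norm(d).round(4),'yaw',np.degrees(np.arctan2(-d[0],d[1])).round(2)); P[n]=(A+B)/2
print('ram',w(670,309,.034).round(3))
print('mush',w(410,55,.046).round(3))
y=np.arctan2(*((w(776,69,.068)-w(42,107,.068))[:2]*[1,-1]))
ex=np.array([np.cos(y),np.sin(y)]);ey=np.array([-ex[1],ex[0]]);print(np.degrees(y),ex)
for k in P: print(k,(P[k][:2]-P['bar'][:2])@np.array([ex,ey]).T)
s=r.read_state();T=R.from_quat(s["eef_rot"]).as_matrix();print(s['time'],np.degrees(np.arctan2(T[1,0],T[0,0])))
c=np.load('cal_top.npz');print(c['M'].round(2))
E
```

```text
empty [0.482  0.1586 0.042 ] [0.5029 0.0448 0.042 ] mid [0.4924 0.1017 0.042 ] len 0.1157 yaw 10.4
full [0.5815 0.0412 0.042 ] [ 0.6031 -0.0718  0.042 ] mid [ 0.5923 -0.0153  0.042 ] len 0.115 yaw 10.82
spare [ 0.6032 -0.0866  0.042 ] [ 0.6277 -0.2037  0.042 ] mid [ 0.6155 -0.1452  0.042 ] len 0.1196 yaw 11.81
bar [0.622  0.2004 0.068 ] [ 0.6969 -0.2061  0.068 ] mid [ 0.6594 -0.0028  0.068 ] len 0.4133 yaw 10.43
ram [ 0.559 -0.165  0.034]
mush [ 0.685 -0.     0.046]
10.43391830950702 [0.98346443 0.18110137]
empty [-0.14533777  0.13304783]
full [-6.83084719e-02 -8.67995720e-05]
spare [-0.06900833 -0.13202091]
bar [0. 0.]
0.1 19.814421675276563
[[ 0.13 -0.97  0.2   0.37]
 [-0.99 -0.13  0.02 -0.01]
 [ 0.   -0.2  -0.98  1.12]
 [ 0.    0.    0.    1.  ]]
```

>>> move_arm --targets '[[[0,0,0],[0,0,0.082],0],[[0,0,0],[0,0,0.082],0],[[4,0,0],[0,0,0],0],[[5,0,0],[0,0,0],0],[[5,0,0],[0,0,0],0],[[5,-1,0],[0,0,0],0],[[3,-3,0],[0,0,0],0],[[1,-5,0],[0,0,0],0],[[1,-5,0],[0,0,0],0],[[1,-5,0],[0,0,0],0],[[1,-5,0],[0,0,0],0],[[1,-5,0],[0,0,0],0],[[1,-5,0],[0,0,0],0],[[1,-5,0],[0,0,0],0],[[1,-5,0],[0,0,0],0],[[1,-5,0],[0,0,0],0],[[1,-5,0],[0,0,0],0],[[0,-4,0],[0,0,0],0],[[0,-2,0],[0,0,0],0],[[0,0,0],[0,0,0],0]]'

```text
time: 2.6
ee_pos: [0.4178, 0.061, 0.2225]
eef_rot: [0.996, 0.092, -0.0, 0.0]
ft_force: [-0.0, -1.2, -0.3]
width: 0.0006
grip_force: 0.0
```

```bash
cat >> h.py <<'E'
O=np.array([.6594,-.0028]); yw=np.radians(10.6); A=np.array([[np.cos(yw),np.sin(yw)],[-np.sin(yw),np.cos(yw)]])
def st():
    s=r.read_state(); T=R.from_quat(s["eef_rot"]).as_matrix()
    print('t',s['time'],'rack xyz',(A@(s['ee_pos'][:2]-O)).round(4),s['ee_pos'][2].round(4),'yaw',np.degrees(np.arctan2(T[1,0],T[0,0])).round(2),'z',T[:,2].round(3),'F',s['ft_force'].round(1),'w',s['width'].round(4))
E
python3 -c "
from h import *
st()"
```

```text
Traceback (most recent call last):
  File "h.py", line 12, in st
    print('t',s['time'],'rack xyz',(A@(s['ee_pos'][:2]-O)).round(4),s['ee_pos'][2].round(4),'yaw',np.degrees(np.arctan2(T[1,0],T[0,0])).round(2),'z',T[:,2].round(3),'F',s['ft_force'].round(1),'w',s['width'].round(4))
                                                                                                                                                                                                    ^^^^^^^^^^^^^^^^
AttributeError: 'float' object has no attribute 'round'
```

>>> move_arm --targets '[[[2,-1.3,2],[0,0,0],0],[[2,-1.3,4],[0,0,0],0],[[0,0,4],[0,0,0],0],[[0,0,4],[0,0,0],0],[[0,0,3],[0,0,0],0],[[0,0,1.7],[0,0,0],0],[[0,0,1],[0,0,0],0],[[0,0,0],[0,0,0],0]]'

```text
time: 3.6
ee_pos: [0.4529, 0.0925, 0.0256]
eef_rot: [0.996, 0.091, -0.0, 0.0]
ft_force: [0.6, 0.2, -0.7]
width: 0.0005
grip_force: 0.0
```

```bash
sed -i "s/s\['width'\].round(4)/round(s['width'],4)/" h.py
python3 -c "
from h import *
st(); snap('wrist','pics/w1.png')"
```

```text
t 3.6 rack xyz [-0.1854  0.1317] 0.0256 yaw 10.4 z [-0. -0. -1.] F [ 0.6  0.2 -0.7] w 0.0005
```

View pics/w1.png

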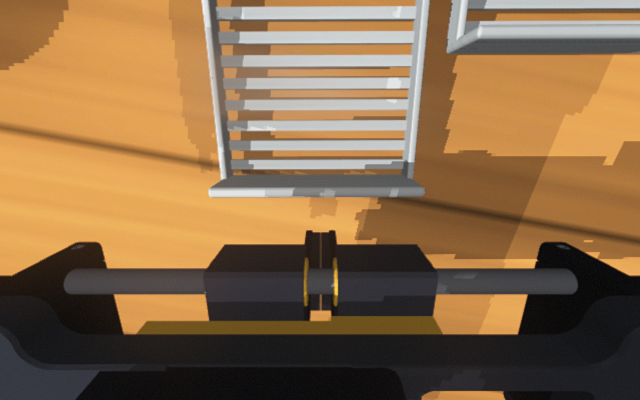

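The shut fingertips (320,240) stand square in front of the empty tray's lip (210–424, 190). Next I push.

>>> move_arm --targets '[[[1,0,0],[0,0,0],0],[[1,0,0],[0,0,0],0],[[1,0,0],[0,0,0],0],[[1,0,0],[0,0,0],0],[[1,0,0],[0,0,0],0],[[1,0,0],[0,0,0],0],[[1,0,0],[0,0,0],0],[[1,0,0],[0,0,0],0],[[1,0,0],[0,0,0],0],[[0.8,0,0],[0,0,0],0],[[0.4,0,0],[0,0,0],0],[[0.2,0,0],[0,0,0],0],[[0,0,0],[0,0,0],0]]'

```text
time: 5.28
ee_pos: [0.5538, 0.1114, 0.0253]
eef_rot: [0.996, 0.091, -0.001, 0.0]
ft_force: [-7.7, -1.1, 4.8]
width: 0.0005
grip_force: 3.9
```

```bash
python3 -c "
from h import *
st()"
```

```text
t 5.275 rack xyz [-0.0828  0.1317] 0.0253 yaw 10.43 z [-0.003 -0.001 -1.   ] F [-7.7 -1.1  4.8] w 0.0005
```

>>> move_arm --targets '[[[0.2,0,0],[0,0,0],0],[[0.2,0,0],[0,0,0],0],[[0,0,0],[0,0,0],0]]'

```text
time: 5.65
ee_pos: [0.554, 0.1114, 0.0248]
eef_rot: [0.996, 0.091, -0.005, 0.001]
ft_force: [-25.3, -4.7, 18.6]
width: 0.0002
grip_force: 13.2
```

```bash
python3 -c "
from h import *
st()"
```

```text
t 5.65 rack xyz [-0.0826  0.1317] 0.0248 yaw 10.45 z [-0.01  -0.004 -1.   ] F [-25.3  -4.7  18.6] w 0.0002
```

>>> move_arm --targets '[[[-2,0,0],[0,0,0],0],[[-2.5,0,0],[0,0,0],0],[[0,0,-3],[0,0,0],0],[[0,0,-4],[0,0,0],0],[[0,0,-3],[0,0,0],0],[[2,3,0],[0,0,0],0],[[2,3.4,0],[0,0,0],0],[[2,3.4,0],[0,0,0],0],[[2,3.4,0],[0,0,0],0],[[0,0,0],[0,0,0],0],[[0,0,0],[0,0,0],0]]'

```text
time: 7.02
ee_pos: [0.6172, -0.0107, 0.1256]
eef_rot: [0.996, 0.091, 0.0, -0.0]
ft_force: [-0.8, 1.1, 0.9]
width: 0.0004
grip_force: 0.0
```

```bash
python3 -c "
from h import *
st(); snap('wrist','pics/w2.png')"
```

```text
t 7.025 rack xyz [-0.0429  0.    ] 0.1256 yaw 10.43 z [ 0.  0. -1.] F [-0.8  1.1  0.9] w 0.0004
```

View pics/w2.png

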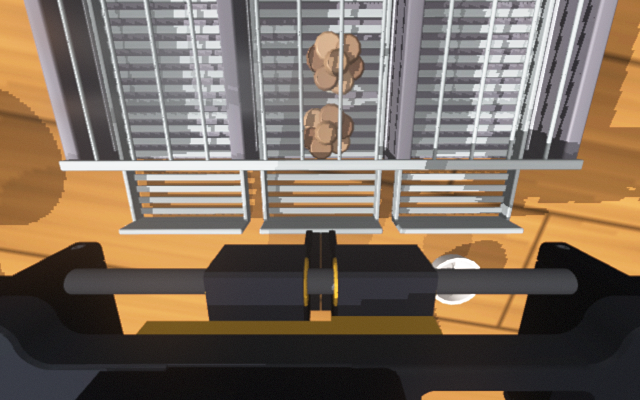

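All three lips are now in line, so the empty tray is home: empty lip (120–248, 225), full lip (262–382, 224), spare lip (393–521, 224). The front bar is at row 164. I'll check the lip position against the tool.

```bash
python3 -c "
from h import *
for n,u,v,z in(('lip hi edge',321,219,.042),('lip lo edge',321,231,.042),('lip lo edge',321,231,.012),('bar',321,164,.068),('mush',325,158,.03),('empty',184,232,.042),('spare',458,231,.042)):
    print(n,(A@(ray('wrist',(u,v),z)[:2]-O)).round(4))
k=np.load('cal_wrist.npz');print(k['M'].round(3))"
```

```text
lip hi edge [-0.0573  0.0001]
lip lo edge [-0.0694  0.0002]
lip lo edge [-0.0824  0.0001]
bar [-0.0011  0.0001]
mush [-0.002  -0.0036]
empty [-0.0701  0.1302]
spare [-0.0698 -0.1298]
[[ 0.182 -0.941 -0.286  0.695]
 [-0.983 -0.174 -0.053  0.005]
 [ 0.     0.291 -0.957  0.287]
 [ 0.     0.     0.     1.   ]]
```

>>> move_arm --targets '[[[0.8,0,0],[0,0,0],0],[[0,0,2],[0,0,0],0],[[0,0,3],[0,0,0],0],[[0,0,2],[0,0,0],0],[[0,0,1],[0,0,0],0],[[0,0,1],[0,0,0],0],[[0,0,0],[0,0,0],0]]'

```text
time: 7.95
ee_pos: [0.625, -0.0098, 0.0352]
eef_rot: [0.996, 0.091, -0.0, 0.0]
ft_force: [-0.4, 0.5, -0.7]
width: 0.0004
grip_force: 0.0
```

```bash
python3 -c "
from h import *
st(); snap('wrist','pics/w3.png')"
```

```text
t 7.95 rack xyz [-0.0351 -0.0005] 0.0352 yaw 10.42 z [-0. -0. -1.] F [-0.4  0.5 -0.7] w 0.0004
```

View pics/w3.png

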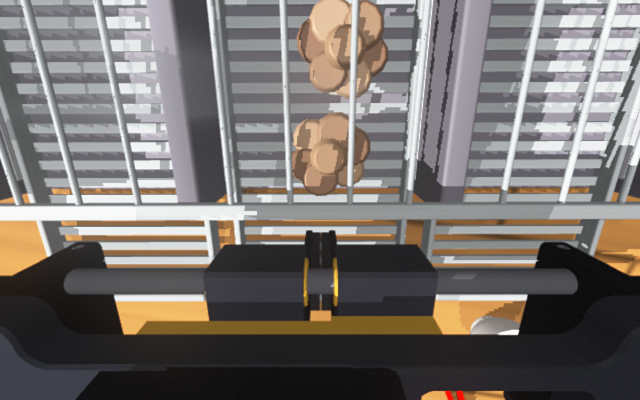

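The fingers (321,240) are behind the lip, clear of the front bar (row 211) and the mushrooms (bottom at row 194). I'll lower the last bit and draw gently.

>>> move_arm --targets '[[[0,0,0.7],[0,0,0],0],[[0,0,0.5],[0,0,0],0],[[-0.3,0,0],[0,0,0],0],[[-0.3,0,0],[0,0,0],0],[[-0.3,0,0],[0,0,0],0],[[-0.3,0,0],[0,0,0],0],[[-0.3,0,0],[0,0,0],0],[[-0.3,0,0],[0,0,0],0],[[-0.4,0,0],[0,0,0],0],[[-0.5,0,0],[0,0,0],0],[[-0.5,0,0],[0,0,0],0],[[-0.5,0,0],[0,0,0],0],[[-0.5,0,0],[0,0,0],0],[[-0.5,0,0],[0,0,0],0],[[-0.5,0,0],[0,0,0],0],[[-0.5,0,0],[0,0,0],0],[[-0.5,0,0],[0,0,0],0],[[-0.5,0,0],[0,0,0],0],[[-0.5,0,0],[0,0,0],0],[[-0.5,0,0],[0,0,0],0]]'

```text
time: 10.5
ee_pos: [0.5491, -0.0238, 0.0236]
eef_rot: [0.996, 0.091, 0.0, 0.0]
ft_force: [2.4, -0.5, 0.1]
width: 0.0005
grip_force: 1.2
```

```bash
python3 -c "
from h import *
st()"
```

```text
t 10.5 rack xyz [-0.1123 -0.0004] 0.0236 yaw 10.42 z [ 0. -0. -1.] F [ 2.4 -0.5  0.1] w 0.0005
```

>>> move_arm --targets '[[[-0.5,0,0],[0,0,0],0],[[-0.5,0,0],[0,0,0],0],[[-0.5,0,0],[0,0,0],0],[[-0.5,0,0],[0,0,0],0],[[-0.5,0,0],[0,0,0],0],[[-0.5,0,0],[0,0,0],0],[[-0.4,0,0],[0,0,0],0],[[-0.3,0,0],[0,0,0],0],[[-0.2,0,0],[0,0,0],0],[[-0.2,0,0],[0,0,0],0],[[-0.2,0,0],[0,0,0],0],[[-0.2,0,0],[0,0,0],0],[[0,0,0],[0,0,0],0]]'

```text
time: 12.12
ee_pos: [0.5048, -0.0318, 0.0235]
eef_rot: [0.996, 0.091, -0.0, 0.0]
ft_force: [1.0, -0.1, 0.3]
width: 0.0005
grip_force: 0.3
```

```bash
python3 -c "
from h import *
st()"
```

```text
t 12.125 rack xyz [-1.573e-01 -1.000e-04] 0.0235 yaw 10.42 z [-0.001 -0.    -1.   ] F [ 1.  -0.1  0.3] w 0.0005
```

>>> move_arm --targets '[[[-0.2,0,0],[0,0,0],0],[[-0.2,0,0],[0,0,0],0],[[-0.2,0,0],[0,0,0],0],[[0,0,0],[0,0,0],0]]'

```text
time: 12.62
ee_pos: [0.4988, -0.0329, 0.0235]
eef_rot: [0.996, 0.091, -0.0, 0.0]
ft_force: [0.2, 0.6, 0.1]
width: 0.0004
grip_force: 0.2
```

```bash
python3 -c "
from h import *
st()"
```

```text
t 12.625 rack xyz [-0.1634 -0.    ] 0.0235 yaw 10.42 z [-0.001 -0.    -1.   ] F [0.2 0.6 0.1] w 0.0004
```

>>> move_arm --targets '[[[-0.2,0,0],[0,0,0],0],[[-0.2,0,0],[0,0,0],0],[[-0.2,0,0],[0,0,0],0]]'

```text
time: 13.0
ee_pos: [0.4973, -0.0331, 0.0245]
eef_rot: [0.996, 0.091, 0.004, -0.0]
ft_force: [22.2, 4.0, -14.7]
width: 0.0005
grip_force: 11.1
```

```bash
python3 -c "
from h import *
st(); snap('wrist','pics/w4.png')"
```

```text
t 13.0 rack xyz [-0.1649  0.    ] 0.0245 yaw 10.46 z [ 0.009  0.002 -1.   ] F [ 22.2   4.  -14.7] w 0.0005
```

View pics/w4.png

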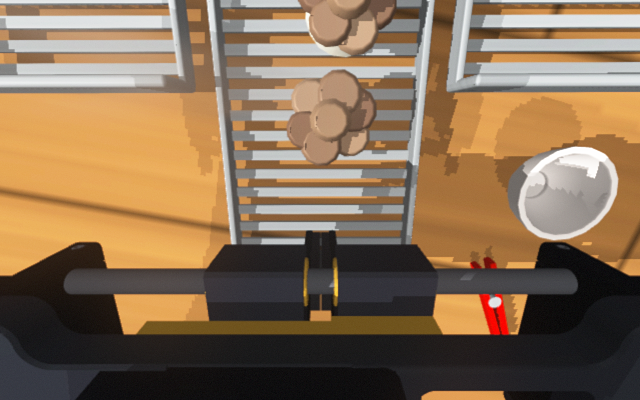

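The tray is at its stop: the force rose to 22 N with no further motion. The mushrooms sit undisturbed at (332,115). I'll unhook and lift clear.

>>> move_arm --targets '[[[0.6,0,0],[0,0,0],0],[[0.8,0,0],[0,0,0],0],[[0,0,0],[0,0,0],0],[[0,0,-2],[0,0,0],0],[[0,0,-4],[0,0,0],0],[[0,0,-5],[0,0,0],0],[[0,0,-5],[0,0,0],0],[[0,2,-3],[0,0,0],0],[[0,4,0],[0,0,0],0],[[0,5,0],[0,0,0],0],[[0,5,0],[0,0,0],0],[[0,5,0],[0,0,0],0],[[0,5,0],[0,0,0],0],[[0,3,0],[0,0,0],0],[[0,0,0],[0,0,0],0],[[0,0,0],[0,0,0],0]]'

```text
time: 15.05
ee_pos: [0.5595, -0.3156, 0.2133]
eef_rot: [0.996, 0.091, -0.0, -0.0]
ft_force: [0.0, 0.6, 0.3]
width: 0.0004
grip_force: 0.0
```

```bash
python3 -c "
from h import *
st(); i=snap('top','pics/top2.png')['image'][60:300,130:530]; cv2.imwrite('pics/top2.png',cv2.resize(i,None,fx=2,fy=2,interpolation=cv2.INTER_CUBIC))"
```

```text
t 15.05 rack xyz [-0.1557 -0.2891] 0.2133 yaw 10.47 z [-0.     0.001 -1.   ] F [0.  0.6 0.3] w 0.0004
```

View pics/top2.png

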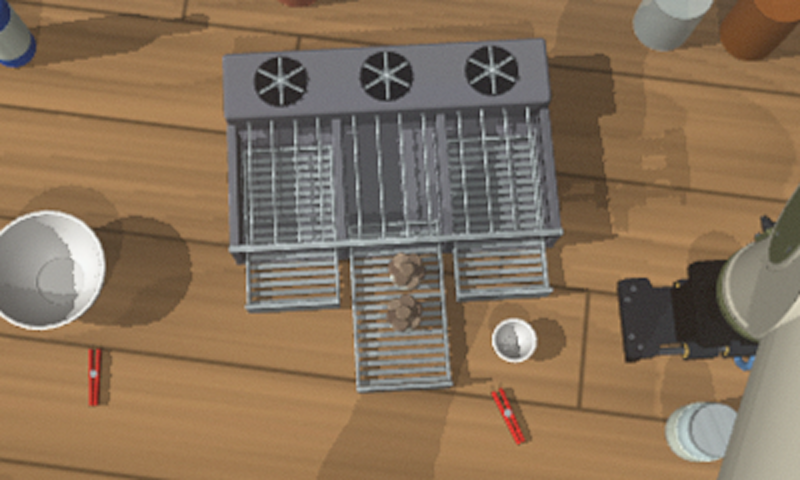

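The middle tray is fully out (lip at row 387) with both clumps on it. The left and right trays are shut, the bystanders haven't moved, and the gripper is clear.

```bash
python3 -c "
from h import *
print(r.close_job())"
```

```text
the job is handed in; nothing more can be done
None
```

The job is handed in: the empty tray is pushed home, the mushroom tray is drawn out to its stop with both clumps still on it, the third tray is still shut, everything else stands where it was, and the arm finished clear.

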